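# Put the strays back in their drawers

### The arm

A 6-joint arm with a two-finger parallel gripper is mounted at the origin on the work surface. World frame = base frame: x ahead of the robot, y to its left, z up, the work surface at z = 0. Lengths are in m, angles in rad, forces in N, time in s.
With the tool pointing down it reaches from about 0.3 to 0.875 m from the base axis. Payload 4.2 kg.
Tool frame: the origin (TCP) lies between the finger pads; the fingertips stand 11 mm ahead of it and the grasp point (between the pads) lies 8 mm behind it; z points along the fingers, y is the direction in which the jaws open and shut (so a half turn about z gives the same grasp; the last joint's range is limited). The gripper opens to 85 mm and grips with 20 to 120 N. Pads are 22 mm wide; open, the fingers measure 114 mm over their backs; the gripper's body (76 mm by 85 mm) begins 54 mm behind the grasp point. The pads swing forward as they close: fully open they stand 13 mm farther back than shut.
Start: joints at [-1.21, 0.32, 1.565, -0, 1.257, -0.02], TCP at [0.214, -0.534, 0.242] pointing down, gripper open.
Joint ranges: [-3.11, 3.11], [-0.84, 2.01], [0.21, 2.61], [-1.34, 4.49], [0.05, 2.63], [-2.56, 2.56]. Speed limits (rad/s): [2.57, 2.57, 3.14, 3.14, 3.14, 3.14].

### API

Orientations are given as [roll, pitch, yaw] about the fixed x, y, z axes, in that order (R = Rz(yaw) Ry(pitch) Rx(roll)).
In Python, from bench import manip, vision gives the robot as it stands. The module is installed in compiled form; this text tells all that it offers.
- The arm moves only by the tool send_rows, never from a script. Its argument "moves" is one flat list of numbers, 7 for each row, row after row: the shift along the tool's x, y, z in m, then the turn, a rotation vector about the tool's x, y, z in degrees, then the closure, from -1 (fully open) to 1 (shut). A call has 1 to 5 rows; each row shifts and turns the commanded pose from where the row before left it, along the tool's axes as they then stand; what a row does not reach is not made up. A row lasts 1/10 s, in which the tool goes at most 50 mm and 8.59 degrees, less where a joint would pass 70% of its speed; a pose out of reach is approached as far as the arm can. A call with a gripper value outside its range is refused whole. The fingers move at their own pace and stop on an object; "force" is the grip in N (left out, the last holds). Time passes only in rows, so rows that do not move let the fingers close. It gives the time, the measured TCP pose, the force and the opening at its end, in the units of the state.
- manip.state(): the state, without advancing time (a new reading comes with each control period).
- vision.camera(name): name is "scene" or "top"; returns a dict with "frame" (384x512x3 uint8, red, green, blue), "fx", "fy", "cx", "cy" (pixels), "pose" (4x4, takes a point from camera to world coordinates). Camera axes: x right, y down, z forward; pixel columns grow to the right and rows downward; lengths in m; the calibration is good to about 2 mm. A picture is of the moment at which its call begins. There is no depth.
- manip.hand_in(): hands the job in, once; it reports no verdict.
The state is a dict: "time_s": time; "joints": joint angles; "joint_vel": joint speeds; "joint_efforts": joint torques, N m; "tcp_pos": TCP position; "tool_rot": TCP orientation; "force": force on the tool from outside, world axes, zero at the start; "ft_torque": the same for the moment, N m; "gripper_width": finger opening in m.
Only numpy, scipy, OpenCV 4.12 (cv2) and the standard library are available. Lean on these libraries where they do the work, as an engineer would, in place of code of your own. Each camera call takes 0.05 s, during which the arm holds its last target. There are 200 camera calls.

### The job

The four small drawers have been lifted out of their unit for tidying. Put each of the four things left on the counter (the roll of tape, the board wiper, the wooden stamp and the pencil sharpener) back into the drawer that holds its own kind, resting on the drawer's floor in the free front half, the tape and the wiper lying flat and the stamp and the sharpener standing upright, so that the drawers can go back in. Leave the drawers where they stand and do not disturb the stapler or the pen pot.

Things in the scene. Friction and masses are not known exactly. Their poses are not given: they have to be found in the camera images.
- tape_roll: Loose roll of beige masking tape lying flat: 56 mm outside diameter, 32 mm hole, 20 mm high, about 60 g. Origin: centre of its underside; z is the ring's axis, up.
- wiper: Loose board wiper lying on its grey felt, wooden back up: 90 mm long (x) x 40 mm wide (y) x 30 mm high, about 70 g. Origin: centre of its underside; z up.
- stamp: Loose wooden rubber stamp standing on its rubber face: oblong block 58 mm (x) x 34 mm (y) x 14 mm high, with a round turned knob, 26 mm diameter, from 22 to 48 mm above the underside over its centre, on a thin neck (14 mm); about 60 g. Origin: centre of its underside; z up through the knob.
- sharpener: Loose drum pencil sharpener standing on end: plain cylinder 40 mm diameter, 42 mm high, pale drum below, grey top with a steel blade insert; about 50 g. Origin: centre of its underside; z up.
- drawer_tape: Frosted plastic drawer, loose, 0.55 kg: 190 deep (x) x 135 wide (y) x 55 mm high, walls and floor 4 mm, 12 mm pull lip outside the front rim. Origin: centre of underside; x from front (robot side) to back, z up. Back half: three rolls of tape (fixed), two side by side, a third on one of them, 40 mm high. Free front half: bare floor x -91 to +5 mm, y -63 to +63 mm.
- drawer_wiper: Frosted plastic drawer, loose, 0.55 kg: 190 deep (x) x 135 wide (y) x 55 mm high, walls and floor 4 mm, 12 mm pull lip outside the front rim. Origin: centre of underside; x from front (robot side) to back, z up. Back half: two board wipers (fixed) lying across the drawer, 30 mm high. Free front half: bare floor x -91 to +5 mm, y -63 to +63 mm.
- drawer_stamp: Frosted plastic drawer, loose, 0.55 kg: 190 deep (x) x 135 wide (y) x 55 mm high, walls and floor 4 mm, 12 mm pull lip outside the front rim. Origin: centre of underside; x from front (robot side) to back, z up. Back half: three wooden stamps (fixed) standing in a row, 48 mm high. Free front half: bare floor x -91 to +5 mm, y -63 to +63 mm.
- drawer_sharpener: Frosted plastic drawer, loose, 0.55 kg: 190 deep (x) x 135 wide (y) x 55 mm high, walls and floor 4 mm, 12 mm pull lip outside the front rim. Origin: centre of underside; x from front (robot side) to back, z up. Back half: five drum sharpeners (fixed) standing, 42 mm high. Free front half: bare floor x -91 to +5 mm, y -63 to +63 mm.
- stapler: Bystander: black desk stapler, 125 mm long (x) x 36 mm x about 50 mm high, loose. Origin: centre of its underside, z up.
- pen_pot: Bystander: round dark steel pot, 72 mm diameter, 95 mm high, with pens standing in it up to 165 mm, loose. Origin: centre of its underside, z up.

How it is judged:
By the outcome, as a careful person would: the job done as asked, in the order asked, and still so for the second after the job is handed in, with the robot touching nothing.
It also fails if it takes over 118 s, if anything falls off the work surface, if the arm or the gripper's body presses on something with over 40 N, if the wrist force passes 120 N, or if a joint passes its speed limit or range.

## Working session

There is one attempt and no reset: what is moved stays moved. The work goes in short steps, Python scripts to look and compute and a tool call to move; the robot and the scene stay as the last step left them, time stands still between calls to the robot, and variables do not carry over. Pictures are saved under pics/ and viewed, about 12 in all and at most 16, crops included, and the job is handed in when it is done.

Besides the shell and the picture viewer there is one more tool, called after "Call:" as name(argument=value, ...) on one line, values as JSON. send_rows: Moves the arm, as the interface text tells. Its arguments: {"type":"object","properties":{"moves":{"type":"array","items":{"type":"number"}},"force":{"type":"number"}},"required":["moves"]}

```bash
mkdir -p pics; cat > h.py <<'E'
import numpy as np, cv2
from bench import manip, vision
def cam(n): return vision.camera(n)
def ray(c,u,v,z):
    P=np.array(c["pose"]); d=P[:3,:3]@np.array([(u-c["cx"])/c["fx"],(v-c["cy"])/c["fy"],1]); o=P[:3,3]
    return o+d*(z-o[2])/d[2]
def proj(c,p):
    P=np.array(c["pose"]); q=P[:3,:3].T@(np.array(p)-P[:3,3]); return c["cx"]+c["fx"]*q[0]/q[2], c["cy"]+c["fy"]*q[1]/q[2]
def save(c,name,crop=None,s=1.5):
    f=c["frame"]
    if crop: f=f[crop[1]:crop[3],crop[0]:crop[2]]
    cv2.imwrite("pics/"+name,cv2.resize(f[:,:,::-1],None,fx=s,fy=s,interpolation=cv2.INTER_CUBIC))
E
python3 - <<'E'
from h import *
print(manip.state())
for n in("scene","top"):
    c=cam(n); save(c,n+"0.png"); np.save(n+"0.npy",c,allow_pickle=True); print(n,c["fx"],c["cx"],c["cy"],np.round(c["pose"],3).tolist())
E
```

```text
{'time_s': 0.0, 'joints': array([-1.21000029e+00,  3.20287407e-01,  1.56569610e+00,  1.17392628e-05,
        1.25739969e+00, -2.00069553e-02]), 'joint_vel': array([ 0.0005629 ,  0.00057175, -0.00066453,  0.00060515,  0.00038049,
        0.00091603]), 'joint_efforts': array([-5.22995560e-04, -4.15523529e+01, -2.34161675e+01, -8.58176395e-05,
        8.19701323e-03,  2.76660751e-05]), 'tcp_pos': array([ 0.21354325, -0.53337356,  0.2414782 ]), 'tool_rot': array([-3.13980269e+00, -4.69797548e-05,  3.80799320e-01]), 'force': array([ 0.21529568,  0.29182793, -0.04394778]), 'ft_torque': array([ 0.01475774,  0.02091556, -0.02278954]), 'gripper_width': 0.08572651608576268}
scene 400.35585159145336 252.68343290998573 188.48878831505334 [[-0.725, 0.469, -0.504, 1.089], [0.688, 0.482, -0.542, 0.608], [-0.011, -0.74, -0.673, 0.792], [0.0, 0.0, 0.0, 1.0]]
top 415.04981553141226 254.35238022328295 186.97063534844867 [[0.02, -0.982, 0.19, 0.334], [-1.0, -0.021, -0.003, 0.015], [0.007, -0.19, -0.982, 1.106], [0.0, 0.0, 0.0, 1.0]]
```

View pics/top0.png

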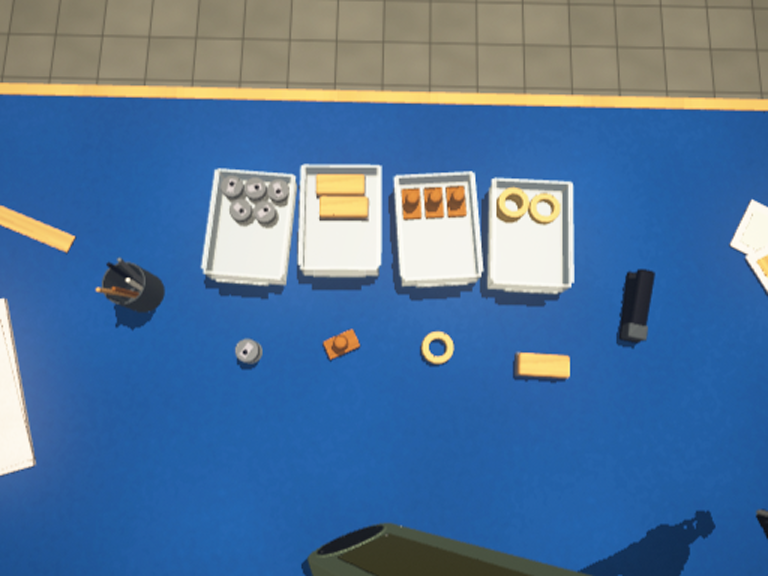

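View pics/scene0.png

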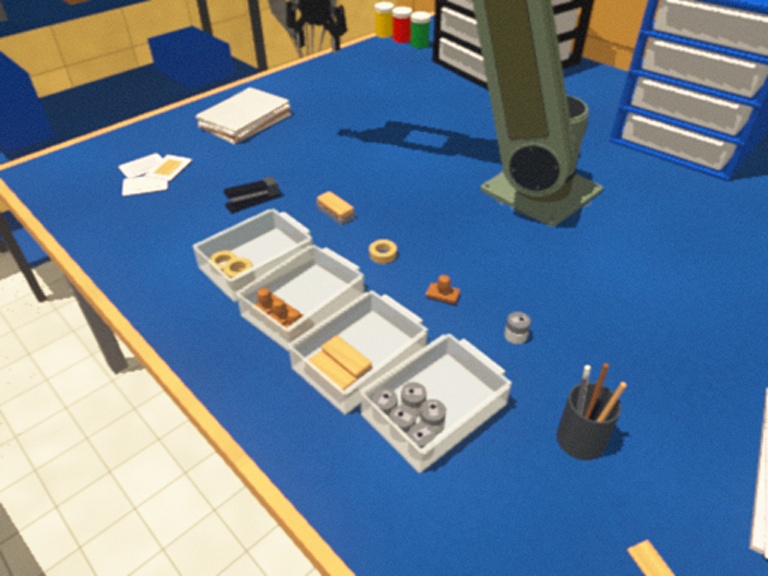

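Top view (at 1.5x): sharpener (248,351), stamp (341,344), tape (437,347), wiper (543,366). The drawers, left to right, are sharpener, wiper, stamp and tape. The stapler is at (636,305) and the pot at (130,287). Next I measure.

```bash
python3 - <<'E'
from h import *
c=np.load("top0.npy",allow_pickle=True).item(); hsv=cv2.cvtColor(c["frame"],cv2.COLOR_RGB2HSV)
notblue=((hsv[...,0]<95)|(hsv[...,0]>125)|(hsv[...,1]<90)).astype(np.uint8)
gray=cv2.cvtColor(c["frame"],cv2.COLOR_RGB2GRAY)
m=(notblue&(gray>60)).astype(np.uint8)
for n,(u,v),z in[("tape",(437,347),.02),("wiper",(543,366),.03),("stamp",(341,344),.014),("sharp",(248,351),.042)]:
    r=np.zeros_like(m); x,y=int(u/1.5),int(v/1.5); r[y-24:y+24,x-27:x+27]=1
    cs=cv2.findContours(m*r,cv2.RETR_EXTERNAL,cv2.CHAIN_APPROX_NONE)[0]; k=max(cs,key=cv2.contourArea)
    w=np.array([ray(c,*p[0],z)[:2] for p in k],np.float32)
    b=cv2.minAreaRect(w*1000); print(n,np.round(b[0],1),np.round(b[1],1),round(b[2],1),cv2.minEnclosingCircle(w*1000))
bm=((hsv[...,1]<70)&(gray>110)).astype(np.uint8)
for n,(u,v) in[("d_tape",(531,235)),("d_wiper",(340,220)),("d_stamp",(437,230)),("d_sharp",(250,227))]:
    r=np.zeros_like(m); x,y=int(u/1.5),int(v/1.5); r[100:205,x-35:x+35]=1
    cs=cv2.findContours(notblue*r*(gray>90),cv2.RETR_EXTERNAL,cv2.CHAIN_APPROX_NONE)[0]; k=max(cs,key=cv2.contourArea)
    h=cv2.approxPolyDP(cv2.convexHull(k),5,True)[:,0]
    print(n,[(p.tolist(),np.round(ray(c,*p,.055)[:2]*1000).tolist()) for p in h])
save(c,"dr.png",(130,105,390,200),3)
E
```

```text
tape [428.6 -86.4] [54.8 57.7] 1.2 ((428.70123291015625, -86.96554565429688), 29.461755752563477)
wiper [ 401.2 -266. ] [93.2 41.8] 87.6 ((401.7616271972656, -266.236572265625), 49.69778060913086)
stamp [432.5  81.5] [36.5 59.8] 25.2 ((432.1897888183594, 81.2762222290039), 31.878175735473633)
sharp [414.  236.7] [45.2 39.2] 65.2 ((414.9049377441406, 236.2703857421875), 22.82868766784668)
d_tape [([328, 119], [727.0, -181.0]), ([381, 122], [722.0, -322.0]), ([380, 191], [534.0, -313.0]), ([325, 192], [529.0, -170.0])]
d_wiper [([201, 110], [745.0, 159.0]), ([254, 111], [745.0, 17.0]), ([252, 183], [548.0, 18.0]), ([202, 183], [546.0, 147.0])]
d_stamp [([314, 114], [740.0, -144.0]), ([322, 181], [558.0, -163.0]), ([307, 190], [533.0, -124.0]), ([268, 190], [531.0, -23.0]), ([262, 118], [726.0, -5.0])]
d_sharp [([143, 113], [733.0, 313.0]), ([196, 117], [725.0, 171.0]), ([190, 189], [529.0, 177.0]), ([148, 188], [530.0, 286.0]), ([135, 181], [547.0, 320.0])]
```

View pics/dr.png

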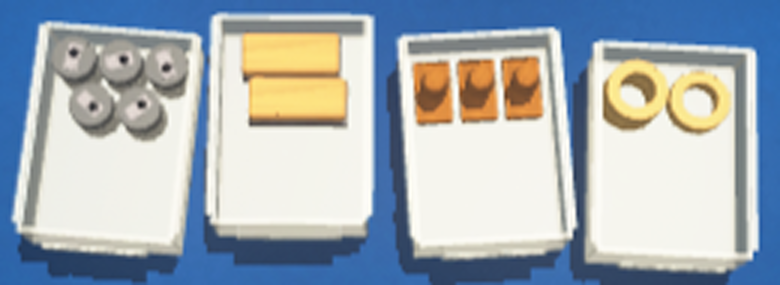

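The crop shows the four drawers with front halves free. I read their rim corners off it and set the targets from those.

```bash
python3 - <<'E'
from h import *
c=np.load("top0.npy",allow_pickle=True).item()
D=dict(sharp=[(40,22),(203,37),(15,230),(183,245)],wiper=[(212,15),(373,15),(208,224),(366,223)],stamp=[(398,37),(557,27),(410,243),(577,237)],tape=[(593,42),(755,47),(588,255),(752,258)])
for n,q in D.items():
    w=np.array([ray(c,130+(u)/3,105+(v)/3,.055)[:2] for u,v in q])*1000
    ax=(w[0]+w[1]-w[2]-w[3])/2; ay=(w[0]+w[2]-w[1]-w[3])/2; cen=w.mean(0)
    th=np.arctan2(ax[1],ax[0]); th2=np.arctan2(-ay[0],ay[1])
    t=cen-43*np.array([np.cos(th),np.sin(th)])
    print(n,np.round(cen),np.round([np.linalg.norm(ax),np.linalg.norm(ay)]),np.round(np.degrees([th,th2]),1),"front ctr",np.round(t))
E
```

```text
sharp [635. 244.] [189. 146.] [-2.5 -4.1] front ctr [592. 245.]
wiper [651.  87.] [190. 140.] [0.4 1.4] front ctr [608.  87.]
stamp [640. -85.] [189. 143.] [4.4 4.2] front ctr [597. -88.]
tape [ 630. -248.] [192. 143.] [-2.5 -0.2] front ctr [ 587. -246.]
```

```bash
cat >> h.py <<'E'
from scipy.spatial.transform import Rotation as Ro
def go(x,y,z,yaw):
    "delta in tool axes (mm, deg) to a world target (mm, deg), tool down"
    s=manip.state(); R=Ro.from_euler("xyz",s["tool_rot"]); T=Ro.from_euler("xyz",[180,0,yaw],degrees=True)
    print("t",round(s["time_s"],2),"tcp",np.round(s["tcp_pos"]*1000,1),"rpy",np.round(np.degrees(s["tool_rot"]),1),"F",np.round(s["force"],1),"w",round(s["gripper_width"]*1000,1),"j6",round(s["joints"][5],2))
    print("shift mm",np.round(R.inv().apply(np.array([x,y,z])-s["tcp_pos"]*1000),1),"turn",np.round((R.inv()*T).as_rotvec(degrees=True),1))
E
```

Call:
send_rows(moves=[0.0365,-0.0335,0,0,0,0,-1,0.0365,-0.0335,0,0,0,0,-1,0.0365,-0.0335,0,0,0,0,-1,0.0365,-0.0335,0,0,0,0,-1,0.0365,-0.0335,0,0,0,0,-1], force=40)

```text
time_s: 0.6
tcp_pos: [0.3211, -0.3085, 0.242]
tool_rot: [-3.141, -0.0, 0.38]
force: [0.4, -0.1, 0.5]
gripper_width: 0.0854
```

Call:
send_rows(moves=[0.0365,-0.0335,0,0,0,0,-1,0.0365,-0.0335,0,0,0,0,-1,0.0365,-0.0335,0,0,0,0,-1,0.0365,-0.0335,0,0,0,0,-1,0.0365,-0.0335,0,0,0,0,-1])

```text
time_s: 1.1
tcp_pos: [0.4283, -0.0852, 0.2422]
tool_rot: [3.141, 0.0, 0.381]
force: [1.1, -0.5, -0.3]
gripper_width: 0.0855
```

Call:
send_rows(moves=[0,0,0.05,0,0,0,-1,0,0,0.05,0,0,0,-1,0,0,0.03,0,0,0,-1,0,0,0,0,0,0,-1])

```text
time_s: 1.5
tcp_pos: [0.4247, -0.0862, 0.1087]
tool_rot: [-3.136, 0.008, 0.381]
force: [-0.5, -0.4, 0.0]
gripper_width: 0.0855
```

```bash
python3 -c "
from h import *
go(428.5,-86.5,12,22)
c=cam('top'); save(c,'t1.png',(230,180,370,300),4); print(proj(c,(.4285,-.0865,.02)))
c=cam('scene'); save(c,'s1.png',(190,110,330,230),4)"
```

```text
t 1.5 tcp [424.7 -86.2 108.7] rpy [-179.7    0.5   21.9] F [-0.5 -0.4  0. ] w 85.5 j6 0.96
shift mm [ 4.2  2.3 96.7] turn [-0.3  0.5 -0.1]
(np.float64(291.0657716185681), np.float64(231.49117868697866))
```

View pics/s1.png

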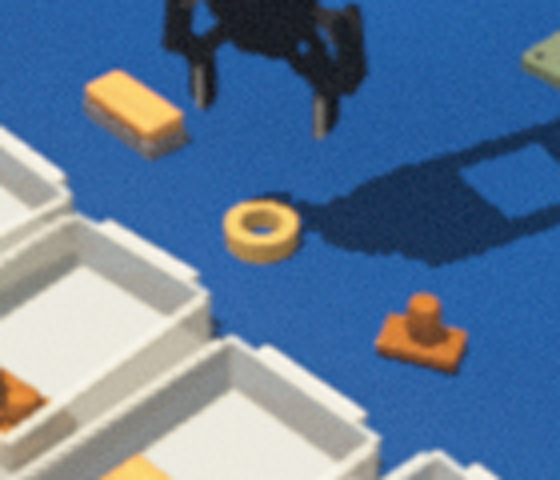

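The ring and the open fingers line up in the scene crop. I'll descend in two stages.

Call:
send_rows(moves=[0,0,0.035,0,0,0,-1,0,0,0.035,0,0,0,-1,0,0,0,0,0,0,-1,0,0,0,0,0,0,-1])

```text
time_s: 2.0
tcp_pos: [0.4294, -0.0877, 0.0439]
tool_rot: [3.14, -0.002, 0.38]
force: [0.5, 0.6, 1.2]
gripper_width: 0.0853
```

```bash
python3 -c "
from h import *
go(428.5,-86.5,12,22)"
```

```text
t 2.0 tcp [429.4 -87.7  43.9] rpy [ 1.799e+02 -1.000e-01  2.180e+01] F [0.5 0.6 1.2] w 85.3 j6 0.96
shift mm [-0.5 -1.5 31.9] turn [ 0.1 -0.1 -0.2]
```

Call:
send_rows(moves=[0,-0.001,0.02,0,0,0,-1,0,0,0.011,0,0,0,-1,0,0,0,0,0,0,1,0,0,0,0,0,0,1,0,0,0,0,0,0,1])

```text
time_s: 2.5
tcp_pos: [0.4293, -0.0867, 0.0135]
tool_rot: [3.139, -0.003, 0.381]
force: [-1.1, 1.2, 7.3]
gripper_width: 0.0542
```

Call:
send_rows(moves=[0,0,0,0,0,0,1,0,0,0,0,0,0,1,0,0,0,0,0,0,1])

```text
time_s: 2.8
tcp_pos: [0.4293, -0.0867, 0.0136]
tool_rot: [3.139, -0.004, 0.381]
force: [0.3, 0.4, 8.0]
gripper_width: 0.054
```

```bash
python3 -c "
from h import *
go(588,-247,100,22)"
```

```text
t 2.8 tcp [429.3 -86.7  13.6] rpy [179.8  -0.2  21.8] F [0.3 0.4 8. ] w 54.0 j6 0.96
shift mm [ 87.9 208.1 -85.6] turn [ 0.2 -0.2 -0.2]
```

The ring is held (54 mm). I lift and carry it to the tape drawer.

Call:
send_rows(moves=[0,0,-0.04,0,0,0,1,0,0,-0.04,0,0,0,1,0,0,-0.02,0,0,0,1,0.017,0.04,0,0,0,0,1,0.017,0.04,0,0,0,0,1])

```text
time_s: 3.3
tcp_pos: [0.4904, -0.1485, 0.1145]
tool_rot: [3.138, -0.004, 0.382]
force: [0.9, -0.5, -0.3]
gripper_width: 0.0538
```

Call:
send_rows(moves=[0.018,0.042,0,0,0,0,1,0.018,0.043,0,0,0,0,1,0.018,0.043,0,0,0,0,1,0,0,0,0,0,0,1,0,0,0,0,0,0,1])

```text
time_s: 3.8
tcp_pos: [0.5869, -0.2473, 0.112]
tool_rot: [3.141, -0.0, 0.38]
force: [-0.7, -0.0, -0.4]
gripper_width: 0.0539
```

```bash
python3 -c "
from h import *
go(588,-247,19,22)
c=cam('top'); save(c,'t2.png',(250,90,440,220),4)
c=cam('scene'); save(c,'s2.png',(110,60,300,200),4)"
```

```text
t 3.8 tcp [ 586.9 -247.3  112. ] rpy [180.   -0.   21.8] F [-0.7 -0.  -0.4] w 53.9 j6 0.77
shift mm [ 1.1  0.1 93. ] turn [ 0.  -0.  -0.2]
```

View pics/s2.png

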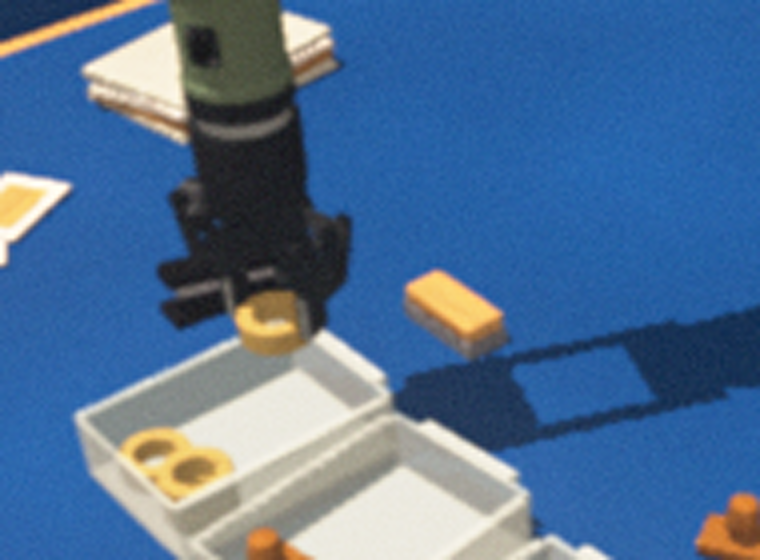

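The ring hangs level over the free front half of the tape drawer. Lowering it now.

Call:
send_rows(moves=[0,0,0.035,0,0,0,1,0,0,0.035,0,0,0,1,0,0,0.014,0,0,0,1,0,0,0,0,0,0,1,0,0,0.007,0,0,0,1])

```text
time_s: 4.4
tcp_pos: [0.588, -0.2469, 0.0223]
tool_rot: [3.139, -0.003, 0.381]
force: [-0.2, 0.4, 0.7]
gripper_width: 0.054
```

Call:
send_rows(moves=[0,0,0,0,0,0,1,0,0,0,0,0,0,1])

```text
time_s: 4.6
tcp_pos: [0.5874, -0.2469, 0.0216]
tool_rot: [3.14, -0.002, 0.381]
force: [0.0, -0.5, 0.0]
gripper_width: 0.054
```

Call:
send_rows(moves=[0,0,0.003,0,0,0,1,0,0,0,0,0,0,1,0,0,0,0,0,0,-0.55,0,0,0,0,0,0,-0.55,0,0,0,0,0,0,-0.55])

```text
time_s: 5.1
tcp_pos: [0.5867, -0.2467, 0.0174]
tool_rot: [3.141, -0.0, 0.381]
force: [-0.0, 0.6, 0.2]
gripper_width: 0.066
```

Call:
send_rows(moves=[0,0,-0.035,0,0,0,-0.55,0,0,-0.04,0,0,0,-0.55,0,0,-0.04,0,0,0,-0.55,0,0,-0.02,0,0,0,-1,0,0,0,0,0,0,-1])

```text
time_s: 5.6
tcp_pos: [0.5886, -0.2475, 0.1564]
tool_rot: [3.136, -0.006, 0.381]
force: [0.4, -0.4, -0.7]
gripper_width: 0.0852
```

```bash
python3 -c "
from h import *
go(401.5,-266,100,92)
go(401.5,-266,100,87.6)"
```

```text
t 5.6 tcp [ 588.6 -247.5  156.4] rpy [179.7  -0.3  21.8] F [ 0.4 -0.4 -0.7] w 85.2 j6 0.77
shift mm [-180.9  -52.6   55. ] turn [  0.5  -0.1 -70.2]
t 5.6 tcp [ 588.6 -247.5  156.4] rpy [179.7  -0.3  21.8] F [ 0.4 -0.4 -0.7] w 85.2 j6 0.77
shift mm [-180.9  -52.6   55. ] turn [  0.5  -0.1 -65.8]
```

Call:
send_rows(moves=[-0.045,-0.013,0,0,0,0,-1,-0.045,-0.013,0,0,0,0,-1,-0.045,-0.013,0,0,0,0,-1,-0.045,-0.013,0,0,0,0,-1,0,0,0,0,0,-8.2,-1])

```text
time_s: 6.1
tcp_pos: [0.3936, -0.2636, 0.1504]
tool_rot: [-3.135, 0.004, 0.525]
force: [0.8, 0.2, 0.4]
gripper_width: 0.0852
```

Call:
send_rows(moves=[0,0,0,0,0,-8.2,-1,0,0,0,0,0,-8.2,-1,0,0,0,0,0,-8.2,-1,0,0,0,0,0,-8.2,-1,0,0,0,0,0,-8.2,-1])

```text
time_s: 6.6
tcp_pos: [0.3994, -0.2647, 0.1509]
tool_rot: [-3.139, -0.001, 1.245]
force: [-0.3, -0.3, 0.3]
gripper_width: 0.0852
```

Call:
send_rows(moves=[0,0,0,0,0,-8.2,-1,0,0,0,0,0,-8.2,-1,0,0,0.04,0,0,0,-1,0,0,0,0,0,0,-1,0,0,0,0,0,0,-1])

```text
time_s: 7.1
tcp_pos: [0.3994, -0.2647, 0.1114]
tool_rot: [-3.139, -0.002, 1.526]
force: [-0.2, 1.0, 0.7]
gripper_width: 0.0859
```

```bash
python3 -c "
from h import *
go(401.5,-266,20,87.6)
c=cam('top'); save(c,'t3.png',(300,100,440,290),3)
c=cam('scene'); save(c,'s3.png',(110,60,300,200),3)
a=cv2.imread('pics/t3.png');b=cv2.imread('pics/s3.png');b=cv2.copyMakeBorder(b,0,a.shape[0]-b.shape[0],0,0,0) if a.shape[0]>b.shape[0] else b[:a.shape[0]]
cv2.imwrite('pics/c3.png',cv2.resize(np.hstack([a,b]),None,fx=.8,fy=.8))"
```

```text
t 7.1 tcp [ 399.4 -264.7  111.4] rpy [-1.798e+02 -1.000e-01  8.740e+01] F [-0.2  1.   0.7] w 85.9 j6 -0.56
shift mm [-1.4  2.4 91.4] turn [-0.2 -0.1 -0.2]
```

View pics/c3.png

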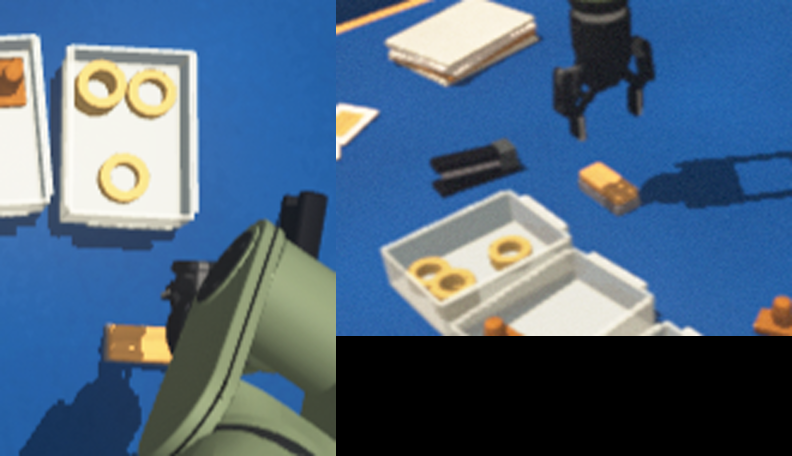

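The tape lies flat in its drawer's front half. Next, the wiper.

Call:
send_rows(moves=[-0.001,0.002,0.035,0,0,0,-1,0,0,0.035,0,0,0,-1,0,0,0.019,0,0,0,-1,0,0,0,0,0,0,-1,0,0,0,0,0,0,1])

```text
time_s: 7.7
tcp_pos: [0.403, -0.2669, 0.0244]
tool_rot: [3.14, 0.001, 1.526]
force: [0.1, 0.2, 0.9]
gripper_width: 0.0734
```

Call:
send_rows(moves=[0,0,0,0,0,0,1,0,0,0,0,0,0,1,0,0,0,0,0,0,1,0,0,0,0,0,0,1,0,0,0,0,0,0,1])

```text
time_s: 8.2
tcp_pos: [0.4031, -0.267, 0.0248]
tool_rot: [3.139, 0.002, 1.526]
force: [-0.4, -0.3, 5.1]
gripper_width: 0.0391
```

```bash
python3 -c "
from h import *
go(607,87,150,91)"
```

```text
t 8.2 tcp [ 403.1 -267.    24.8] rpy [1.798e+02 1.000e-01 8.740e+01] F [-0.4 -0.3  5.1] w 39.1 j6 -0.56
shift mm [ 362.6  188.1 -125.3] turn [ 0.1  0.1 -3.6]
```

Call:
send_rows(moves=[0,0,-0.04,0,0,0,1,0,0,-0.04,0,0,0,1,0,0,-0.045,0,0,0,1,0.04,0.021,0,0,0,-1.8,1,0.04,0.021,0,0,0,-1.8,1])

```text
time_s: 8.7
tcp_pos: [0.4478, -0.188, 0.151]
tool_rot: [3.136, 0.003, 1.586]
force: [-0.0, 0.2, -1.1]
gripper_width: 0.0389
```

Call:
send_rows(moves=[0.04,0.021,0,0,0,0,1,0.04,0.021,0,0,0,0,1,0.04,0.021,0,0,0,0,1,0.04,0.021,0,0,0,0,1,0.04,0.021,0,0,0,0,1])

```text
time_s: 9.2
tcp_pos: [0.5485, 0.016, 0.1491]
tool_rot: [3.14, 0.0, 1.589]
force: [0.4, 0.5, -0.8]
gripper_width: 0.0392
```

Call:
send_rows(moves=[0.04,0.021,0,0,0,0,1,0.04,0.021,0,0,0,0,1,0,0,0,0,0,0,1,0,0,0,0,0,0,1])

```text
time_s: 9.6
tcp_pos: [0.5883, 0.0956, 0.1484]
tool_rot: [-3.141, 0.001, 1.591]
force: [0.3, 0.3, -1.1]
gripper_width: 0.039
```

```bash
python3 -c "
from h import *
go(607,87,30,91)
c=cam('scene'); save(c,'s4.png',(130,100,350,320),2.5)"
```

```text
t 9.6 tcp [588.3  95.6 148.4] rpy [-180.     0.    91.1] F [ 0.3  0.3 -1.1] w 39.0 j6 0.12
shift mm [ -8.9  18.5 118.4] turn [-0.   0.   0.1]
```

View pics/s4.png

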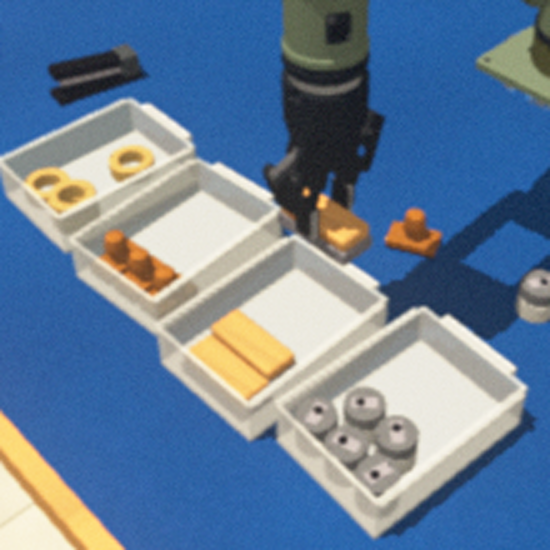

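The wiper is held level with its long side across the drawer. I correct the position and lower it.

Call:
send_rows(moves=[-0.009,0.0185,0,0,0,0,1,0,0,0.03,0,0,0,1,0,0,0.035,0,0,0,1,0,0,0.035,0,0,0,1,0,0,0.011,0,0,0,1])

```text
time_s: 10.15
tcp_pos: [0.604, 0.0842, 0.0343]
tool_rot: [-3.134, 0.001, 1.586]
force: [-0.8, -0.6, -1.1]
gripper_width: 0.0392
```

Call:
send_rows(moves=[0,0,0,0,0,0,1,0,0,0,0,0,0,1])

```text
time_s: 10.35
tcp_pos: [0.6081, 0.0857, 0.0388]
tool_rot: [3.139, -0.0, 1.588]
force: [0.8, 0.3, -1.6]
gripper_width: 0.0392
```

```bash
python3 -c "
from h import *
go(607,87,29.5,91)"
```

```text
t 10.35 tcp [608.1  85.7  38.8] rpy [179.9  -0.   91. ] F [ 0.8  0.3 -1.6] w 39.2 j6 0.1
shift mm [ 1.3 -1.1  9.3] turn [ 0.1 -0.  -0. ]
```

Call:
send_rows(moves=[0.001,0,0.007,0,0,0,1,0,0,0.002,0,0,0,1,0,0,0,0,0,0,1,0,0,0,0,0,0,1])

```text
time_s: 10.75
tcp_pos: [0.6076, 0.0874, 0.0289]
tool_rot: [3.14, -0.0, 1.589]
force: [0.6, -0.7, 1.1]
gripper_width: 0.0396
```

Call:
send_rows(moves=[0,0,0,0,0,0,-0.2,0,0,0,0,0,0,-0.2,0,0,0,0,0,0,-0.2,0,0,0,0,0,0,-0.2])

```text
time_s: 11.15
tcp_pos: [0.6071, 0.0873, 0.0283]
tool_rot: [-3.142, 0.0, 1.589]
force: [0.1, 1.1, 0.7]
gripper_width: 0.0512
```

Call:
send_rows(moves=[0,0,-0.02,0,0,0,-0.2,0,0,-0.035,0,0,0,-0.2,0,0,-0.04,0,0,0,-0.2,0,0,-0.03,0,0,0,-0.2,0,0,0,0,0,0,-0.2])

```text
time_s: 11.65
tcp_pos: [0.61, 0.0876, 0.1584]
tool_rot: [3.132, -0.001, 1.589]
force: [0.7, 0.4, 0.3]
gripper_width: 0.0509
```

```bash
python3 -c "
from h import *
c=cam('scene'); m=cv2.inRange(cv2.cvtColor(c['frame'],cv2.COLOR_RGB2HSV),(0,150,90),(13,255,255)); print(c['frame'][198,295])
go(432,81,120,115)
go(432,81,120,25)"
```

```text
[192 113  51]
t 11.7 tcp [608.4  87.4 155.8] rpy [179.7  -0.   91. ] F [-0.4 -0.1 -0.3] w 51.2 j6 0.11
shift mm [  -3.3 -176.7   34.8] turn [  0.3   0.  -24. ]
t 11.7 tcp [608.4  87.4 155.8] rpy [179.7  -0.   91. ] F [-0.4 -0.1 -0.3] w 51.2 j6 0.11
shift mm [  -3.3 -176.7   34.8] turn [ 0.3 -0.2 66. ]
```

Call:
send_rows(moves=[-0.001,-0.044,0,0,0,0,-0.2,-0.001,-0.044,0,0,0,0,-0.2,-0.001,-0.044,0,0,0,0,-0.2,0,-0.044,0,0,0,0,-0.2,0,0,0,0,0,-8,-0.2])

```text
time_s: 12.2
tcp_pos: [0.4232, 0.0803, 0.151]
tool_rot: [-3.131, -0.0, 1.732]
force: [1.2, 0.7, -0.2]
gripper_width: 0.0514
```

Call:
send_rows(moves=[0,0,0.02,0,0,-8,-0.2,0,0,0.02,0,0,-8,-0.2,0,0,0.015,0,0,0,-0.2,0,0,0,0,0,0,-0.2,0,0,0,0,0,0,-0.2])

```text
time_s: 12.7
tcp_pos: [0.4307, 0.0811, 0.0977]
tool_rot: [-3.14, -0.001, 2.007]
force: [-0.6, 0.0, 0.8]
gripper_width: 0.0511
```

```bash
python3 -c "
from h import *
go(432,81.5,31,115)
c=cam('top'); save(c,'t5.png',(180,100,320,270),2.7)
c=cam('scene'); save(c,'s5.png',(190,130,330,280),2.7)
a=cv2.imread('pics/t5.png');b=cv2.imread('pics/s5.png');h=min(len(a),len(b))
cv2.imwrite('pics/c5.png',np.hstack([a[:h],b[:h]]))"
```

```text
t 12.7 tcp [430.7  81.1  97.7] rpy [-179.9   -0.   115. ] F [-0.6  0.   0.8] w 51.1 j6 -0.28
shift mm [-0.2  1.5 66.7] turn [-0.1 -0.   0. ]
```

View pics/c5.png

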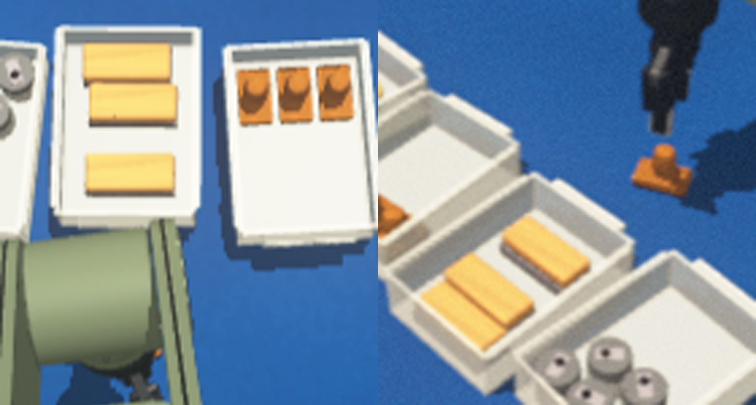

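The wiper lies flat in the middle of its free half, and the gripper is over the stamp's knob.

Call:
send_rows(moves=[0,0.001,0.03,0,0,0,-0.2,0,0,0.025,0,0,0,-0.2,0,0,0.011,0,0,0,-0.2,0,0,0,0,0,0,-0.2,0,0,0,0,0,0,1])

```text
time_s: 13.3
tcp_pos: [0.4328, 0.0817, 0.0329]
tool_rot: [3.14, 0.0, 2.007]
force: [0.6, 0.4, 0.8]
gripper_width: 0.0378
```

Call:
send_rows(moves=[0,0,0,0,0,0,1,0,0,0,0,0,0,1,0,0,0,0,0,0,1,0,0,0,0,0,0,1])

```text
time_s: 13.7
tcp_pos: [0.4332, 0.0817, 0.0334]
tool_rot: [3.139, 0.001, 2.007]
force: [-0.4, -0.1, 7.0]
gripper_width: 0.0246
```

Call:
send_rows(moves=[0,0,-0.04,0,0,0,1,0,0,-0.04,0,0,0,1,0,0,-0.04,0,0,0,1,0,0,0,0,0,0,1,0,0,0,0,0,0,1])

```text
time_s: 14.2
tcp_pos: [0.4322, 0.0816, 0.153]
tool_rot: [3.14, 0.001, 2.007]
force: [0.2, -1.3, -0.4]
gripper_width: 0.0245
```

```bash
python3 -c "
from h import *
go(597,-88,150,94)"
```

```text
t 14.2 tcp [432.2  81.6 153. ] rpy [179.9   0.  115. ] F [ 0.2 -1.3 -0.4] w 24.5 j6 -0.28
shift mm [-223.4   77.6    3.3] turn [ 0.1  0.  21. ]
```

Call:
send_rows(moves=[-0.045,0.0155,0,0,0,0,1,-0.045,0.0155,0,0,0,0,1,-0.045,0.0155,0,0,0,0,1,-0.045,0.0155,0,0,0,0,1,-0.0435,0.0155,0,0,0,0,1])

```text
time_s: 14.7
tcp_pos: [0.5967, -0.0896, 0.1497]
tool_rot: [-3.138, -0.003, 2.007]
force: [-0.5, 0.6, 0.1]
gripper_width: 0.0244
```

Call:
send_rows(moves=[0,0,0,0,0,7,1,0,0,0,0,0,7,1,0,0,0,0,0,7,1,0,0,0,0,0,0,1,0,0,0,0,0,0,1])

```text
time_s: 15.2
tcp_pos: [0.596, -0.088, 0.1506]
tool_rot: [-3.138, -0.001, 1.643]
force: [-0.7, 0.2, 0.6]
gripper_width: 0.0246
```

```bash
python3 -c "
from h import *
go(597,-88,38,94)
c=cam('top'); save(c,'t6.png',(240,100,340,240),3)
c=cam('scene'); save(c,'s6.png',(120,80,270,240),3)
a=cv2.imread('pics/t6.png');b=cv2.imread('pics/s6.png');h=min(len(a),len(b))
cv2.imwrite('pics/c6.png',np.hstack([a[:h],b[:h]]))"
```

```text
t 15.2 tcp [596.  -88.  150.6] rpy [-179.8   -0.    94.2] F [-0.7  0.2  0.6] w 24.6 j6 -0.24
shift mm [-1.000e-01  1.300e+00  1.126e+02] turn [-0.2 -0.   0.2]
```

View pics/c6.png

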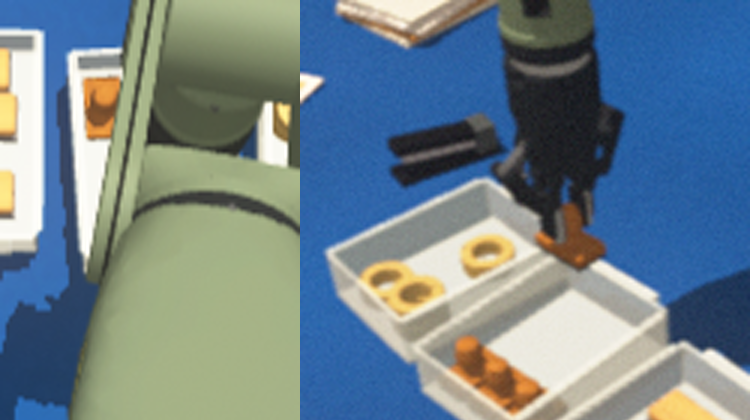

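The stamp hangs upright over its drawer's front half. I lower it, check for contact, then release.

Call:
send_rows(moves=[0,0.001,0.035,0,0,0,1,0,0,0.035,0,0,0,1,0,0,0.03,0,0,0,1,0,0,0,0,0,0,1,0,0,0,0,0,0,1])

```text
time_s: 15.8
tcp_pos: [0.5981, -0.0881, 0.0525]
tool_rot: [-3.141, 0.0, 1.642]
force: [0.7, -0.6, 0.5]
gripper_width: 0.0243
```

```bash
python3 -c "
from h import *
go(597,-88,37.5,94)"
```

```text
t 15.8 tcp [598.1 -88.1  52.5] rpy [-180.     0.    94.1] F [ 0.7 -0.6  0.5] w 24.3 j6 -0.24
shift mm [ 0.2 -1.1 15. ] turn [-0.   0.   0.1]
```

Call:
send_rows(moves=[0,0,0.01,0,0,0,1,0,0,0.004,0,0,0,1,0,0,0,0,0,0,1,0,0,0,0,0,0,1])

```text
time_s: 16.2
tcp_pos: [0.5982, -0.0882, 0.0388]
tool_rot: [3.141, 0.0, 1.641]
force: [-0.3, -0.7, -0.1]
gripper_width: 0.0248
```

Call:
send_rows(moves=[0,0,0.001,0,0,0,1,0,0,0,0,0,0,1])

```text
time_s: 16.4
tcp_pos: [0.598, -0.0882, 0.0375]
tool_rot: [3.141, 0.0, 1.641]
force: [-0.1, 0.5, -0.8]
gripper_width: 0.0245
```

Call:
send_rows(moves=[0,0,0,0,0,0,0,0,0,0,0,0,0,0,0,0,0,0,0,0,0,0,0,0,0,0,0,0])

```text
time_s: 16.8
tcp_pos: [0.598, -0.0881, 0.0374]
tool_rot: [3.141, 0.0, 1.641]
force: [0.5, 0.7, -0.1]
gripper_width: 0.0431
```

Call:
send_rows(moves=[0,0,-0.02,0,0,0,0,0,0,-0.035,0,0,0,0,0,0,-0.04,0,0,0,0,0,0,-0.025,0,0,0,-0.5,0,0,0,0,0,0,-0.5])

```text
time_s: 17.3
tcp_pos: [0.6004, -0.0885, 0.1618]
tool_rot: [3.133, 0.002, 1.641]
force: [0.8, -0.1, 1.5]
gripper_width: 0.064
```

```bash
python3 -c "
from h import *
go(414.5,236.5,130,94)"
```

```text
t 17.3 tcp [600.4 -88.5 161.8] rpy [1.795e+02 1.000e-01 9.400e+01] F [ 0.8 -0.1  1.5] w 64.0 j6 -0.24
shift mm [ 337.3 -162.9   29.6] turn [0.5 0.1 0. ]
```

Call:
send_rows(moves=[0.0377,-0.018,0,0,0,0,-0.5,0.0377,-0.018,0,0,0,0,-0.5,0.0377,-0.018,0,0,0,0,-0.5,0.0377,-0.018,0,0,0,0,-1,0.0377,-0.018,0,0,0,0,-1])

```text
time_s: 17.8
tcp_pos: [0.4932, 0.0947, 0.1562]
tool_rot: [-3.14, 0.0, 1.64]
force: [0.7, 1.1, -0.1]
gripper_width: 0.0853
```

Call:
send_rows(moves=[0.0377,-0.018,0,0,0,0,-1,0.0377,-0.018,0,0,0,0,-1,0.0377,-0.018,0,0,0,0,-1,0.0377,-0.018,0,0,0,0,-1,0,0,0,0,0,0,-1])

```text
time_s: 18.3
tcp_pos: [0.4098, 0.2419, 0.1563]
tool_rot: [-3.139, -0.0, 1.646]
force: [0.4, -1.1, -1.1]
gripper_width: 0.0854
```

Call:
send_rows(moves=[0,0,0.02,0,0,0,-1,0,0,0.02,0,0,0,-1,0,0,0,0,0,0,-1,0,0,0,0,0,0,-1])

```text
time_s: 18.7
tcp_pos: [0.4125, 0.2383, 0.1169]
tool_rot: [-3.14, 0.001, 1.64]
force: [-0.0, 0.8, 0.6]
gripper_width: 0.0856
```

```bash
python3 -c "
from h import *
go(415,239,26,94)
c=cam('top'); save(c,'t7.png',(130,100,330,280),2.2)
c=cam('scene'); save(c,'s7.png',(240,110,400,290),2.2); print(proj(c,(.415,.239,.042)),proj(c,(.415,.239,0)))
a=cv2.imread('pics/t7.png');b=cv2.imread('pics/s7.png');h=min(len(a),len(b))
cv2.imwrite('pics/c7.png',np.hstack([a[:h],b[:h]]))"
```

```text
t 18.7 tcp [412.5 238.3 116.9] rpy [-179.9    0.    94. ] F [-0.   0.8  0.6] w 85.6 j6 0.43
shift mm [ 0.6  2.6 90.9] turn [-0.1  0.  -0. ]
(np.float64(345.7262008772792), np.float64(211.81453644054204)) (np.float64(343.446273957509), np.float64(222.7989893740962))
```

View pics/c7.png

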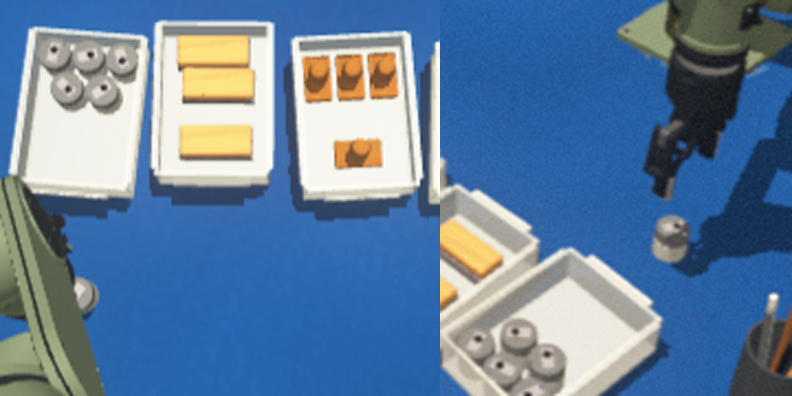

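The stamp stands upright in its drawer, and the sharpener sits where it was measured. Gripping it.

Call:
send_rows(moves=[0,0.002,0.035,0,0,0,-1,0,0,0.035,0,0,0,-1,0,0,0.023,0,0,0,-1,0,0,0,0,0,0,-1,0,0,0,0,0,0,1])

```text
time_s: 19.3
tcp_pos: [0.4153, 0.2393, 0.0251]
tool_rot: [3.14, -0.0, 1.641]
force: [0.6, -0.0, -0.0]
gripper_width: 0.0735
```

Call:
send_rows(moves=[0,0,0,0,0,0,1,0,0,0,0,0,0,1,0,0,0,0,0,0,1,0,0,0,0,0,0,1,0,0,0,0,0,0,1])

```text
time_s: 19.8
tcp_pos: [0.4156, 0.2397, 0.0259]
tool_rot: [3.138, -0.001, 1.641]
force: [-0.9, -0.9, 6.0]
gripper_width: 0.0389
```

Call:
send_rows(moves=[0,0,-0.04,0,0,0,1,0,0,-0.04,0,0,0,1,0,0,-0.04,0,0,0,1,0,0,0,0,0,0,1,0,0,0,0,0,0,1])

```text
time_s: 20.3
tcp_pos: [0.4149, 0.2393, 0.1457]
tool_rot: [3.139, -0.001, 1.641]
force: [-0.2, -0.1, -1.1]
gripper_width: 0.0386
```

```bash
python3 -c "
from h import *
go(590,244,140,94)"
```

```text
t 20.3 tcp [414.9 239.3 145.7] rpy [ 1.798e+02 -1.000e-01  9.400e+01] F [-0.2 -0.1 -1.1] w 38.6 j6 0.43
shift mm [ -7.6 175.    6.2] turn [ 0.2 -0.1  0. ]
```

Call:
send_rows(moves=[-0.002,0.044,0,0,0,0,1,-0.002,0.044,0,0,0,0,1,-0.002,0.044,0,0,0,0,1,-0.002,0.043,0,0,0,0,1,0,0,0,0,0,0,1])

```text
time_s: 20.8
tcp_pos: [0.5939, 0.243, 0.1417]
tool_rot: [3.141, 0.001, 1.639]
force: [-0.7, 0.4, -0.9]
gripper_width: 0.0384
```

Call:
send_rows(moves=[0,0,0,0,0,0,1,0,0,0.035,0,0,0,1,0,0,0.015,0,0,0,1,0,0,0,0,0,0,1,0,0,0,0,0,0,1])

```text
time_s: 21.3
tcp_pos: [0.5885, 0.2435, 0.0943]
tool_rot: [-3.14, 0.0, 1.641]
force: [-0.6, 0.1, -0.6]
gripper_width: 0.0392
```

```bash
python3 -c "
from h import *
go(590,244,30,94)
c=cam('scene'); save(c,'s8.png',(200,130,400,330),2.5)"
```

```text
t 21.3 tcp [588.5 243.5  94.3] rpy [-179.9    0.    94.1] F [-0.6  0.1 -0.6] w 39.2 j6 0.3
shift mm [ 0.4  1.6 64.3] turn [-0.1  0.   0.1]
```

View pics/s8.png

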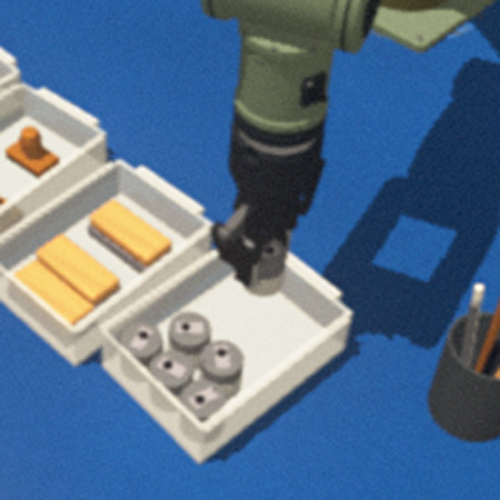

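The sharpener is upright above the middle of the free half. Lowering it.

Call:
send_rows(moves=[0,0.001,0.03,0,0,0,1,0,0,0.02,0,0,0,1,0,0,0.007,0,0,0,1,0,0,0,0,0,0,1,0,0,0,0,0,0,1])

```text
time_s: 21.85
tcp_pos: [0.5915, 0.2439, 0.0387]
tool_rot: [3.139, -0.001, 1.641]
force: [-0.2, 0.2, -0.3]
gripper_width: 0.0388
```

```bash
python3 -c "
from h import *
go(590,244,30,94)"
```

```text
t 21.85 tcp [591.5 243.9  38.7] rpy [179.9  -0.   94. ] F [-0.2  0.2 -0.3] w 38.8 j6 0.3
shift mm [ 0.2 -1.5  8.7] turn [ 0.1 -0.   0. ]
```

Call:
send_rows(moves=[0,0,0.006,0,0,0,1,0,0,0.002,0,0,0,1,0,0,0,0,0,0,1,0,0,0,0,0,0,1,0,0,0,0,0,0,1])

```text
time_s: 22.35
tcp_pos: [0.591, 0.2436, 0.03]
tool_rot: [3.141, -0.0, 1.641]
force: [-1.2, -0.0, 4.7]
gripper_width: 0.0391
```

Call:
send_rows(moves=[0,0,0,0,0,0,-0.2,0,0,0,0,0,0,-0.2,0,0,0,0,0,0,-0.2,0,0,0,0,0,0,-0.2])

```text
time_s: 22.75
tcp_pos: [0.5905, 0.2434, 0.0289]
tool_rot: [-3.141, 0.0, 1.641]
force: [-0.4, 0.4, -0.3]
gripper_width: 0.0509
```

Call:
send_rows(moves=[0,0,-0.02,0,0,0,-0.2,0,0,-0.035,0,0,0,-0.2,0,0,-0.045,0,0,0,-0.2,0,0,-0.045,0,0,0,-0.2,0,0,0,0,0,0,-0.2])

```text
time_s: 23.25
tcp_pos: [0.5942, 0.2449, 0.1817]
tool_rot: [3.128, -0.004, 1.641]
force: [0.9, -0.1, 0.4]
gripper_width: 0.0514
```

Call:
send_rows(moves=[0,-0.045,0,0,0,0,-0.2,0,-0.045,0,0,0,0,-0.2,0,-0.045,0,0,0,0,-0.2,0,-0.045,0,0,0,0,-0.2,0,0,0,0,0,0,-0.2])

```text
time_s: 23.75
tcp_pos: [0.4047, 0.2291, 0.1731]
tool_rot: [-3.135, 0.002, 1.643]
force: [0.2, 0.7, -0.4]
gripper_width: 0.0514
```

```bash
python3 -c "
from h import *
print(manip.state()['tcp_pos'])
c=cam('top'); o=np.load('top0.npy',allow_pickle=True).item()
d=cv2.absdiff(c['frame'],o['frame']).max(2); print('stapler diff',(d[175:232,405:445]>40).sum(),'pot',(d[165:215,60:112]>40).sum())
save(c,'t9.png',(50,90,450,270),1.9)
c=cam('scene'); save(c,'s9.png',(120,120,350,320),1.6)
a=cv2.imread('pics/t9.png');b=cv2.imread('pics/s9.png');b=b[:250] 
a=cv2.copyMakeBorder(a,0,0,0,0,0); W=a.shape[1]; b=cv2.copyMakeBorder(b,0,0,0,W-b.shape[1],0)
cv2.imwrite('pics/c9.png',np.vstack([a,b]))"
```

```text
[0.40466641 0.22908391 0.17307947]
stapler diff 0 pot 813
```

View pics/c9.png

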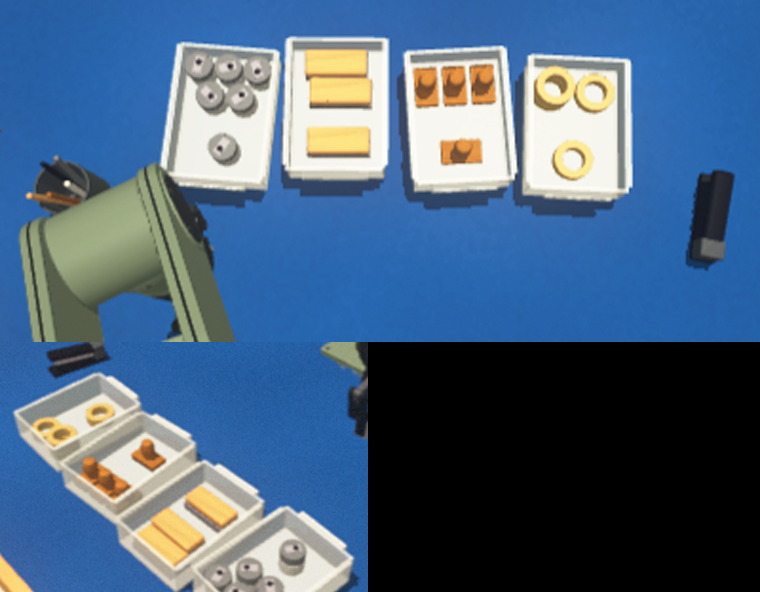

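All four things are in their drawers. The pot difference in the top view comes from the arm covering it, so I check the pot and drawers against the first scene image.

```bash
python3 -c "
from h import *
c=cam('scene'); o=np.load('scene0.npy',allow_pickle=True).item()
d=cv2.absdiff(c['frame'],o['frame']).max(2); print('pot',(d[238:310,365:418]>40).sum())
t=cam('top'); o=np.load('top0.npy',allow_pickle=True).item()
d=cv2.absdiff(t['frame'],o['frame']).max(2)>40; d=d[100:200,130:390]
n,l,s,_=cv2.connectedComponentsWithStats(d.astype(np.uint8)); print(s[1:][s[1:,4]>5])
print(manip.hand_in())"
```

```text
pot 0
[[ 81  57  34  16 535]
 [ 29  60  18  18 214]
 [151  63  23  14 292]
 [210  64  23  21 279]
 [  0  72  26  28 362]]
the job is handed in; nothing more can be done
None
```

All four things are in the drawers of their own kind, in the free front halves, and the job is handed in. I placed them in the order listed: tape, wiper, stamp, sharpener. It took about 24 s of robot time.

- **Placement:** the last pictures show the tape and wiper lying flat, and the stamp and sharpener standing upright. Each sits well clear of the drawer walls and the fixed contents. I let each go at the height where it should just rest on the drawer floor.
- **Bystanders and drawers:** compared with the first images, nothing changed at the stapler (top view) or the pen pot (scene view). Around the drawers, the only changes were the four placed things and one patch in the top view where the arm now stands in front of the sharpener drawer's front-left corner.
- **Checks that disagreed:** the top view first showed a large change at the pen pot, but the arm was covering part of it. The scene view, where the pot is unobstructed, showed none. The drawer rims measured about 141–146 mm wide in the image instead of the stated 135 mm. I did not look into this, because the drawers left ample room.
- **Forces:** the wrist force readings I saw stayed at or below about 8 N, all while closing on an object.

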